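Turn a hob zone off and check the pan's temperature

ROBOT

A 6-joint arm with a two-finger parallel gripper is mounted at the origin on the work surface. World frame = base frame: x ahead of the robot, y to its left, z up, the work surface at z = 0. Lengths are in m, angles in rad, forces in N, time in s.
With the tool pointing down it reaches from about 0.4 to 0.825 m from the base axis. Payload 7 kg.
Tool frame: the origin (TCP) lies between the finger pads; the fingertips stand 19 mm ahead of it and the grasp point (between the pads) is the TCP; z points along the fingers, y is the line along which they close (so a half turn about z gives the same grasp; the last joint's range is limited). The gripper opens to 88 mm and grips with 3 to 60 N. Pads are 19 mm wide; open, the fingers measure 130 mm over their backs; the gripper's body (78 mm by 193 mm) begins 47 mm behind the grasp point.
Start: joints at [1.456, 0.359, 0.012, 0, -1.224, -0.288], TCP at [0.265, 0.621, 0.246] pointing down, gripper open.
Joint ranges: [-3.07, 3.07], [-1.43, 2.12], [-1.02, 1.25], [-3.03, 1.67], [-3.05, -0], [-3.03, 3.03]. Speed limits (rad/s): [2.39, 2.39, 3.01, 3.14, 3.14, 3.14].

INTERFACE

Orientations are given as [roll, pitch, yaw] about the fixed x, y, z axes, in that order (R = Rz(yaw) Ry(pitch) Rx(roll)).
In Python, from cell import manip, imaging gives the robot as it stands. Calls block until the motion is done:
- manip.move_to(position, orientation): joint-space move of the TCP to a pose.
- manip.move_linear(position, ori=None, rate=0.15, contact_N=None): straight line of the TCP; ori=None keeps the orientation; rate is the mean speed in m/s. With contact_N (N) it stops when the force on the tool has changed by that much, and returns True; else False.
- manip.move_j(angles): joint-space move.
- manip.move_gripper(opening, squeeze=None): finger opening in m; squeeze is the grip in N (None keeps the last); returns when the fingers have stopped.
- manip.dwell(seconds).
- manip.ik(position, orientation): joint angles nearest the present ones, or None.
- manip.state(): the state.
- imaging.grab_frame(name): name is "scene" or "top"; returns the picture (384x512x3 uint8, red, green, blue); there is no depth.
- imaging.calibration(name): a dict with "fx", "fy", "cx", "cy" (pixels), "camera_from_world" (4x4, takes a point from world to camera coordinates). Camera axes: x right, y down, z forward; pixel columns grow to the right and rows downward; lengths in m; the calibration is good to about 2 mm. A picture is of the moment at which its call begins. calibration takes no time and is no camera call.
A pose or a line that the arm cannot do raises manip.MotionError and nothing moves.
- manip.hand_in(): hands the job in; it is judged then, once.
Trained networks look in the newest picture that a camera, given by its name, has taken for a name from the list of things; names that differ only in an ending like _2 or _b are one class to them, and where a whole thing is asked for, a point or a joint stands for the part that bears it (a point fixed in the world has none). Each returns a list of dicts, best first, with "score" (0 to 1); they miss things now and then, are a little off and sometimes report something else, mostly with a low value. They report only what shows in the picture. A call takes as long as a camera call. They do not tell look-alikes from the thing itself.
- imaging.recognise(query, camera): "location" ([column, row] in pixels, amid what is visible of it).
- imaging.regions_of(query, camera): "mask" (384x512 bool, what is visible of it) and "location" ([column, row] in pixels, amid what is visible of it).
The state is a dict: "time_s": time; "q": joint angles; "qvel": joint speeds; "joint_efforts": joint torques, N m; "ee_pos": TCP position; "tcp_rot": TCP orientation; "wrist_force": force on the tool from outside, world axes, zero at the start; "wrist_torque": the same for the moment, N m; "grip_width": finger opening in m; "finger_force": force on a finger pad.
Only numpy, scipy, OpenCV 4.12 (cv2) and the standard library are available. Lean on these libraries where they do the work, as an engineer would, in place of code of your own. Each camera call takes 0.05 s, during which the arm holds its last target. There are 200 camera calls.

TASK

The empty frying pan has been heating for long enough: slide the heat selector in front of its cooking zone all the way to its off stop (the end with the white dot). Then pick up the yellow infrared thermometer, aim it at the red spot in the middle of the frying pan from about 20 cm away and hold it still there for two seconds, and finally set it down gently (no dropping), upright, in the middle of its cork mat and let go. Leave the other zone's selector, the frying pan, the pot, the bowl, the cup and the cartons where they are.

Things in the scene. Friction and masses are not known exactly. Their poses are not given: they have to be found in the camera images.
- hob: Fixed black-glass two-zone hob, 380 (x) x 500 (y) x 55 mm high; origin at the centre of its underside; x points from the selector strip (robot side) to the zones, y to the left. The left selector works the left zone, the right one the right. The selectors slide along y, 205 mm in front (-x) of the zone centres. Beside each slot a white dot marks the off end (-y); red bars grow towards hot.
- zone_left (a point): Centre of the left (hob +y) cooking zone, at the height of the glass; 200 mm grey circle. The axes are the hob's.
- zone_right (a point): Centre of the right (hob -y) cooking zone, 250 mm from the left one.
- slide_left (a joint): Position of the left selector in m: 0 = off, against the end stop; 0.100 = hottest, the other stop. Grows along the hob's +y. About 2.5 N of friction, no spring: it stays where it is left.
- slide_left_top (a point): Centre of the top of the left selector's grip: a white upright bar with a red line on top, 60 mm (hob x) x 22 mm (hob y, the slide direction) and 42 mm tall above the glass; moves with the selector. The axes are the hob's.
- slide_right (a joint): Position of the right selector, as slide_left.
- slide_right_top (a point): Centre of the top of the right selector's grip, the same as the left one.
- pan: Dark open frying pan, 230 mm across the rim, 45 mm high, 0.9 kg, with a wood-ended handle along its +x reaching 270 mm from the centre; loose, on one of the two zones (either one). Origin at the centre of its underside.
- pan_spot (a point): Centre of the red temperature spot, 50 mm across, on the inner floor of the frying pan, 7 mm above its underside.
- pot: Steel pot with a lid, 184 mm across, 97 mm high with the lid's knob, two side lugs; loose, on the other zone. Origin at the centre of its underside. Bystander.
- mat: Fixed square cork mat, 150 x 150 x 4 mm, the thermometer's place, to the left of the hob. Origin at the centre of its underside.
- thermo: Yellow and black infrared thermometer, 0.2 to 0.35 kg, standing loose on the mat: foot 90 (x) x 64 (y) x 22 mm, grip post 34 x 34 mm, yellow head 120 mm (x, -55 to +65) x 40 mm (y) from 99 to 135 mm above the underside; at the front (+x) a snout 32 mm thick with a red ring points forward and 45 degrees down. Origin at the centre of the foot's underside, z up.
- thermo_grip (a point): Where to pinch the head from above, across its 40 mm width (closing along the thermometer's y): in the head above the post, at (0, 0, 122 mm) in the thermometer's frame. The axes are the thermometer's.
- thermo_lens (a point): The lens at the snout's end, at (82.2, 0, 92.8 mm) in the thermometer's frame. Its z axis is the beam: it leaves in the direction (1, 0, -1)/sqrt 2 of the thermometer's frame, so an upright thermometer looks 45 degrees down ahead of itself. Its y axis is parallel to the thermometer's y.
- bowl: Small green bowl, 110 mm wide, 50 mm high. Upright; origin at the centre of its underside. Bystander.
- cup: White cup, 80 mm wide, 85 mm high. Upright; origin at the centre of its underside. Bystander.
- carton_yellow: Yellow noodle carton, 50 x 130 x 180 mm high. Upright; origin at the centre of its underside. Bystander.
- carton_green: Green noodle carton, 50 x 130 x 180 mm high. Upright; origin at the centre of its underside. Bystander.
Things that resemble listed ones, but are neither listed nor needed, are in the scene too. What is shaped like the thermo but blue or purple is not meant.

How it is judged:
On the way, in this order (a step that is already met when the one before it is completed fails the run):
1. the selector of the zone under the frying pan is at its off stop (within 4 mm) (((horizontal distance between pan and zone_left below 0.06 m and value of joint slide_left below 0.004 m) or (horizontal distance between pan and zone_right below 0.06 m and value of joint slide_right below 0.004 m))), for 0.3 s.
2. with it off, the thermometer is held in the fingers, its beam within 25 mm of the red spot's centre, lens 110 to 310 mm from it, still (under 20 mm/s and 0.15 rad/s) for 1 s (((horizontal distance between pan and zone_left below 0.06 m and value of joint slide_left below 0.004 m) or (horizontal distance between pan and zone_right below 0.06 m and value of joint slide_right below 0.004 m)) and contact force between the fingers and thermo above 0.5 N and x of pan_spot in the frame of thermo_lens between -0.025 and 0.025 m and y of pan_spot in the frame of thermo_lens between -0.025 and 0.025 m and z of pan_spot in the frame of thermo_lens between 0.11 and 0.31 m and linear speed of thermo below 0.02 m/s and angular speed of thermo below 0.15 rad/s), for 1 s.
At the end, for the whole second after the job is handed in: Frying pan's selector within 4 mm of its off stop, the other within 10 mm of its start; thermometer released, at rest and upright (0.1 rad) on the cork mat, centre within 30 mm of the mat's; pan, pot, bowl, cup and cartons within 30 mm of their starts (((horizontal distance between pan and zone_left below 0.06 m and value of joint slide_left below 0.004 m) or (horizontal distance between pan and zone_right below 0.06 m and value of joint slide_right below 0.004 m)) and horizontal distance between thermo and mat below 0.03 m and z of thermo in the frame of mat below 0.008 m and angle between thermo's own z axis and vertical below 0.1 rad and linear speed of thermo below 0.02 m/s and not (contact force between the fingers and thermo above 0.1 N) and ((horizontal distance between pan and zone_left below 0.06 m and distance of slide_right_top from where it was at the start of the episode below 0.01 m) or (horizontal distance between pan and zone_right below 0.06 m and distance of slide_left_top from where it was at the start of the episode below 0.01 m)) and distance of each of pan, pot, bowl, cup, carton_yellow, carton_green from where it was at the start of the episode below 0.03 m); the robot touches nothing.
It fails at once if the other zone's selector is moved by more than 10 mm ((horizontal distance between pan and zone_left below 0.06 m and distance of slide_right_top from where it was at the start of the episode above 0.01 m) or (horizontal distance between pan and zone_right below 0.06 m and distance of slide_left_top from where it was at the start of the episode above 0.01 m)).
It fails at once if the thermometer is dropped or knocked: it moves faster than 0.5 m/s while the fingers do not hold it (contact force between the fingers and thermo below 0.1 N and linear speed of thermo above 0.5 m/s).
It fails at once if frying pan, pot, bowl, cup or a carton is moved by more than 30 mm (distance of any of pan, pot, bowl, cup, carton_yellow, carton_green from where it was at the start of the episode above 0.03 m).
It also fails if it takes over 64 s, if anything falls off the work surface, if the arm or the gripper's body presses on something with over 40 N, if the wrist force passes 120 N, or if a joint passes its speed limit or range.

## Working session

There is one attempt and no reset: what is moved stays moved. The work goes in short steps, each a Python script; the robot and the scene stay as the last script left them, time stands still between calls to the robot, and variables do not carry over. Pictures are saved under pics/ and viewed, at most 10 in all, crops included, and the job is handed in when it is done.

```bash
mkdir -p pics; python3 - <<'E'
from cell import manip, imaging
import cv2,numpy as np
for n in("scene","top"):
    im=imaging.grab_frame(n); cv2.imwrite(f"pics/{n}0.png",cv2.resize(im[:,:,::-1],(800,600),interpolation=cv2.INTER_CUBIC))
    c=imaging.calibration(n); M=c["camera_from_world"]; print(n,c["fx"],c["cx"],c["cy"],(-M[:3,:3].T@M[:3,3]).round(3),M[2,:3].round(3))
    for q in("hob","slide_left","pan","pan_spot","pot","mat","thermo","bowl","cup","carton_yellow","carton_green"):
        print(q,[(np.round(r["location"]).tolist(),round(r["score"],2)) for r in imaging.recognise(q,n)][:4])
s=manip.state();print(s["time_s"],s["tcp_rot"])
E
```

```text
scene 427.3623770465526 253.39444548589202 196.7790649205679 [1.06  0.75  0.973] [-0.417 -0.612 -0.672]
hob [([244.0, 233.0], 0.63)]
slide_left [([269.0, 220.0], 0.54)]
pan [([201.0, 243.0], 0.8)]
pan_spot [([202.0, 244.0], 0.79)]
pot [([178.0, 182.0], 0.58)]
mat [([338.0, 321.0], 0.68)]
thermo [([331.0, 294.0], 0.92), ([409.0, 274.0], 0.81), ([321.0, 204.0], 0.55), ([178.0, 187.0], 0.54)]
bowl [([275.0, 329.0], 0.68), ([161.0, 136.0], 0.43)]
cup [([353.0, 235.0], 0.6)]
carton_yellow [([161.0, 135.0], 0.67)]
carton_green [([193.0, 124.0], 0.75)]
top 358.6403533779903 259.60358424188246 191.13371855135844 [ 0.356 -0.066  1.123] [ 0.172 -0.003 -0.985]
hob [([268.0, 182.0], 0.65), ([162.0, 259.0], 0.61)]
slide_left [([222.0, 196.0], 0.47)]
pan [([227.0, 131.0], 0.75), ([220.0, 200.0], 0.62), ([268.0, 181.0], 0.3)]
pan_spot [([228.0, 128.0], 0.72)]
pot [([312.0, 139.0], 0.57)]
mat [([134.0, 210.0], 0.6), ([161.0, 260.0], 0.6)]
thermo [([218.0, 260.0], 0.78), ([98.0, 266.0], 0.65), ([121.0, 191.0], 0.61), ([270.0, 184.0], 0.59)]
bowl [([132.0, 139.0], 0.83)]
cup [([160.0, 259.0], 0.92)]
carton_yellow [([406.0, 164.0], 0.68), ([228.0, 128.0], 0.41)]
carton_green [([412.0, 211.0], 0.89), ([132.0, 140.0], 0.49)]
1.2 [-3.14158496e+00 -1.13740169e-05 -4.02818627e-01]
```

View pics/scene0.png

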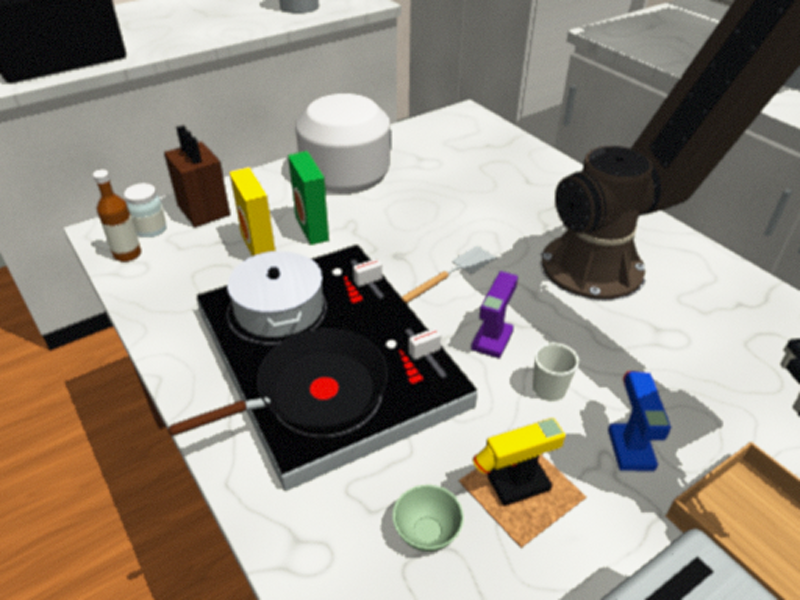

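View pics/top0.png

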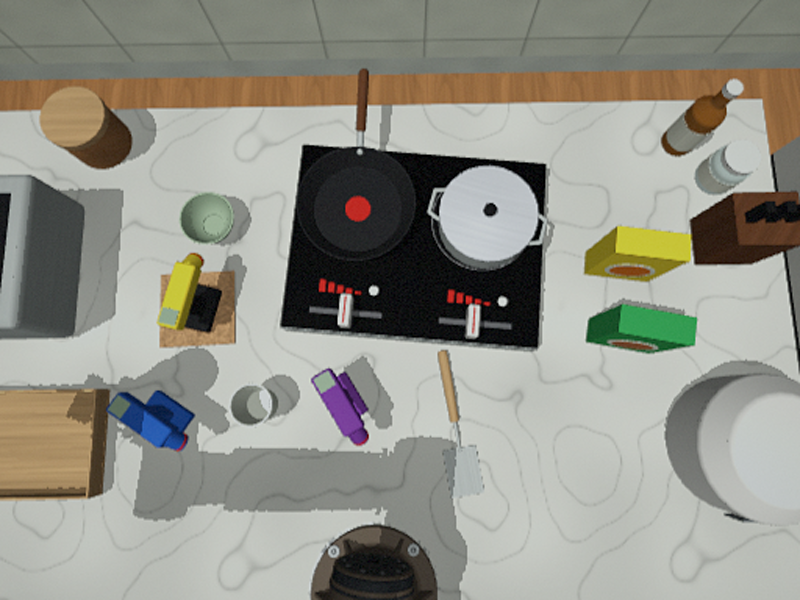

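The pan is on the left zone: the top view (800 px scale) shows its spot at (358,209), the left selector at (345,310) and its dot at (373,291). The yellow thermometer is on the mat at about (198,310), with its snout towards (195,260).

```bash
cat > h.py <<'E'
from cell import manip, imaging
import cv2,numpy as np
from scipy.optimize import minimize
from scipy.spatial.transform import Rotation as Ro
def proj(n,P):
    c=imaging.calibration(n);M=np.array(c["camera_from_world"]);q=np.atleast_2d(P)@M[:3,:3].T+M[:3,3]
    return q[:,:2]/q[:,2:]*[c["fx"],c["fy"]]+[c["cx"],c["cy"]]
def back(n,uv,z):
    c=imaging.calibration(n);M=np.array(c["camera_from_world"]);o=-M[:3,:3].T@M[:3,3]
    d=M[:3,:3].T@np.array([(uv[0]-c["cx"])/c["fx"],(uv[1]-c["cy"])/c["fy"],1]);return o+d*(z-o[2])/d[2]
def box(a,b):return np.array([[x,y,z] for x in(a[0],b[0]) for y in(a[1],b[1]) for z in(a[2],b[2])])
s=.7071;sn=[]
for t in(0,.045):
    for u in(-.014,.014):
        for v in(-.014,.014): sn.append([.0822-s*t+s*u,v,.0928+s*t+s*u])
THERMO=[box((-.045,-.032,0),(.045,.032,.022)),box((-.017,-.017,0),(.017,.017,.11)),box((-.055,-.02,.099),(.065,.02,.135)),np.array(sn)]
def sil(n,parts,p,z0):
    im=np.zeros((384*4,512*4),np.uint8);c,s_=np.cos(p[2]),np.sin(p[2]);R=np.array([[c,-s_,0],[s_,c,0],[0,0,1]])
    for P in parts:
        h=cv2.convexHull(((proj(n,P@R.T+[p[0],p[1],z0])+.5)*4).round().astype(np.int32));cv2.fillConvexPoly(im,h,255)
    return cv2.resize(im,(512,384),interpolation=cv2.INTER_AREA)/255.
def fit(parts,masks,p0,z0):
    f=lambda p:sum(np.abs(sil(n,parts,p,z0)-m).sum()/m.sum() for n,m in masks.items())
    best=min((minimize(f,p0,method="Nelder-Mead",options=dict(initial_simplex=np.array([p0]+[np.array(p0)+d for d in np.diag([.02*k,.02*k,.25*k])]),xatol=1e-4,fatol=1e-4)) for k in(1,-1,.5)),key=lambda r:r.fun)
    return best.x,best.fun
E
cat > m.py <<'E'
from h import *
im={n:imaging.grab_frame(n) for n in("top","scene")}
def blobs(n,lo,hi,amin=4):
    m=cv2.inRange(cv2.cvtColor(im[n],cv2.COLOR_RGB2HSV),lo,hi);_,_,st,ce=cv2.connectedComponentsWithStats(m);return m,[(ce[i],st[i,4]) for i in range(1,len(ce)) if st[i,4]>=amin]
def near(n,q,px):
    return min(imaging.regions_of(q,n),key=lambda r:np.hypot(*(np.array(r["location"])-px)))
for n,px in(("top",(229,134)),("scene",(207,248))):
    m,b=blobs(n,(0,150,120),(8,255,255),60);b=min(b,key=lambda t:np.hypot(*(t[0]-px)));print("spot",n,b[0],b[1],back(n,b[0],.062).round(4))
for n,pts in(("top",((239,186),(321,193))),("scene",((250,220),(215,174)))):
    m=cv2.inRange(cv2.cvtColor(im[n],cv2.COLOR_RGB2HSV),(0,0,130),(179,70,255))
    _,_,st,ce=cv2.connectedComponentsWithStats(m)
    for p in pts:
        i=min((i for i in range(1,len(ce)) if st[i,4]<150),key=lambda i:np.hypot(*(ce[i]-p)));print("dot",n,ce[i].round(1),st[i,4],back(n,ce[i],.055).round(4))
masks={}
for n,px in(("top",(120,190)),("scene",(331,294))):
    r=near(n,"thermo",px);masks[n]=r["mask"].astype(float);print("th",n,r["location"],r["score"],r["mask"].sum())
np.savez("masks.npz",**masks,ti=im["top"],si=im["scene"])
b=back("top",(120,192),.05);a=back("top",(113,203),.117);c=back("top",(122,170),.117);y=np.arctan2(*(c-a)[1::-1])
print("init",b,y);print("fit both",fit(THERMO,masks,[b[0],b[1],y],.004))
for n in masks:print(n,fit(THERMO,{n:masks[n]},[b[0],b[1],y],.004))
for n,px in(("top",(127,198)),("scene",(334,310))):
    m=near(n,"mat",px);print("mat",n,m["location"],m["mask"].sum());mm=(m["mask"]|(masks[n]>0)).astype(np.uint8)
    co=max(cv2.findContours(m["mask"].astype(np.uint8),0,2)[0],key=cv2.contourArea)[:,0]
    w=np.array([back(n,p,.004)[:2] for p in co],np.float32);print(cv2.minAreaRect(w))
for n in("top","scene"):
    for r in imaging.regions_of("slide_left",n):
        co=np.argwhere(r["mask"])[:,::-1].astype(np.float32);print("sl",n,r["location"],r["score"],len(co),cv2.minAreaRect(co),back(n,r["location"],.09))
E
python3 m.py
```

```text
spot top [228.42857143 133.16256158] 203 [0.7243 0.024  0.062 ]
spot scene [206.93925234 248.13084112] 214 [0.7235 0.0248 0.062 ]
dot top [238.7 185.5] 30 [ 0.5605 -0.0059  0.055 ]
dot top [321.3 192.4] 29 [ 0.5347 -0.2551  0.055 ]
dot scene [250.  219.8] 27 [ 0.5578 -0.006   0.055 ]
dot scene [215.5 173.5] 20 [ 0.532  -0.2551  0.055 ]
th top [119.7, 193.6] 0.83 1277
th scene [330.1, 295.4] 0.77 1949
init [0.54792019 0.35474831 0.05      ] -0.2154512773283086
fit both (array([ 0.53695059,  0.34362157, -0.18905883]), np.float64(0.22889870707131532))Traceback (most recent call last):
  File "m.py", line 20, in <module>
    for n in masks:print(n,fit(THERMO,{n:masks[n]},[b[0],b[1],y],.004))
                           ~~~^^^^^^^^^^^^^^^^^^^^^^^^^^^^^^^^^^^^^^^^
  File "h.py", line 24, in fit
    best=min((minimize(f,p0,method="Nelder-Mead",options=dict(initial_simplex=np.array([p0]+[np.array(p0)+d for d in np.diag([.02*k,.02*k,.25*k])]),xatol=1e-4,fatol=1e-4)) for k in(1,-1,.5)),key=lambda r:r.fun)
  File "h.py", line 24, in <genexpr>
    best=min((minimize(f,p0,method="Nelder-Mead",opti
[... 578 characters left out ...]
sil(n,parts,p,z0)-m).sum()/m.sum() for n,m in masks.items())
               ~~~^^^^^^^^^^^^^^^^^^^^^^^^^^^^^^^^^^^^^^^^^^^^^^^^^^^^^^^^^^^^^^^^^^^^
  File "h.py", line 23, in <genexpr>
    f=lambda p:sum(np.abs(sil(n,parts,p,z0)-m).sum()/m.sum() for n,m in masks.items())
                          ~~~^^^^^^^^^^^^^^
  File "h.py", line 20, in sil
    h=cv2.convexHull(((proj(n,P@R.T+[p[0],p[1],z0])+.5)*4).round().astype(np.int32));cv2.fillConvexPoly(im,h,255)
                       ~~~~^^^^^^^^^^^^^^^^^^^^^^^^
  File "h.py", line 6, in proj
    c=imaging.calibration(n);M=np.array(c["camera_from_world"]);q=np.atleast_2d(P)@M[:3,:3].T+M[:3,3]
ValueError: time passes only in moves, steps and waits
```

```bash
sed -i 's/^import cv2,numpy as np$/import cv2,numpy as np,functools\ncal=functools.cache(lambda n:imaging.calibration(n))/; s/c=imaging.calibration(n)/c=cal(n)/' h.py; python3 m.py | tail -n +7
python3 - <<'E'
from h import *
d=np.load("masks.npz")
p=[.53695,.34362,-.18906]
out=[]
for n,k,c in(("top","ti",(60,130)),("scene","si",(260,230))):
    im=d[k][:,:,::-1].copy();s=(sil(n,THERMO,p,.004)>.5).astype(np.uint8)
    im=cv2.resize(im[c[1]:c[1]+120,c[0]:c[0]+130],None,fx=3,fy=3)
    for m,col in((s,(255,0,255)),((d[n]>0).astype(np.uint8),(0,255,0))):
        m=cv2.resize(m[c[1]:c[1]+120,c[0]:c[0]+130],None,fx=3,fy=3,interpolation=0);cv2.drawContours(im,cv2.findContours(m,0,2)[0],-1,col,1)
    out.append(im)
cv2.imwrite("pics/fit.png",np.hstack(out))
E
```

```text
th top [121.9, 192.4] 0.64 1289
th scene [328.7, 292.6] 0.87 1949
init [0.54792019 0.35474831 0.05      ] -0.2154512773283086
fit both (array([ 0.53794657,  0.34341588, -0.19505857]), np.float64(0.21887375555326455))
top (array([ 0.53848864,  0.34337298, -0.22832707]), np.float64(0.11271543528194833))
scene (array([ 0.53611196,  0.3430671 , -0.17998476]), np.float64(0.0947816376422298))
mat top [134.0, 206.4] 1066
((0.5371000170707703, 0.354047954082489), (0.15260282158851624, 0.14723800122737885), 1.9989372491836548)
mat scene [338.4, 320.2] 1774
((0.5368276834487915, 0.3546769618988037), (0.15358614921569824, 0.15108951926231384), 1.7642107009887695)
sl top [221.5, 195.0] 0.54 160 ((220.41380310058594, 198.5345001220703), (8.221503257751465, 21.259645462036133), 4.763641834259033) [0.52647087 0.04247622 0.09      ]
sl scene [267.8, 220.1] 0.74 288 ((271.8000183105469, 219.10003662109375), (14.310833930969238, 22.807889938354492), 63.43495178222656) [0.53497801 0.05281166 0.09      ]
sl scene [276.8, 328.0] 0.18 1495 ((273.5, 331.0), (42.0, 43.0), 90.0) [0.72036285 0.34719509 0.09      ]
```

View pics/fit.png

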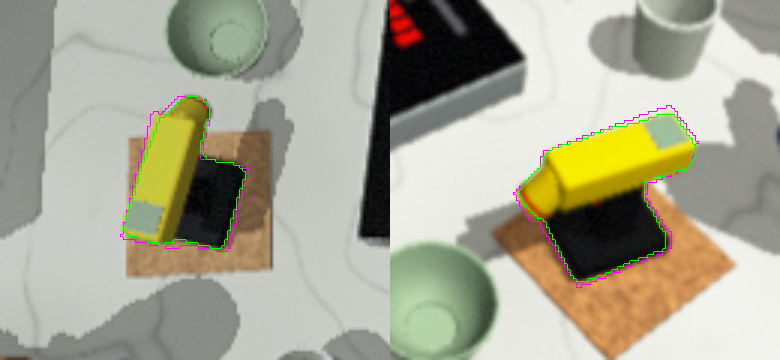

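```bash
cat > s.py <<'E'
from h import *
ms={}
for n,px in(("top",(221,196)),("scene",(271,220))):
    imaging.grab_frame(n);r=min(imaging.regions_of("slide_left",n),key=lambda r:np.hypot(*(np.array(r["location"])-px)));ms[n]=r["mask"].astype(float)
G=[box((-.03,-.011,.055),(.03,.011,.097))]
f=lambda p:sum(np.abs(sil(n,G,[p[0],p[1],-.103],0)-m).sum()/m.sum() for n,m in ms.items())
r=minimize(f,[.522,.045],method="Nelder-Mead",options=dict(initial_simplex=[[.52,.045],[.535,.045],[.52,.06]]));print(r.x,r.fun)
E
python3 s.py
python3 - <<'E'
from h import *
for p,y in(((.526,.1,.2),-.103),((.526,.1,.082),-.103),((.526,-.05,.082),-.103),((.537,.343,.126),-.195),((.585,.199,.24),-.9),((.537,.354,.126),-.195)):
    q=manip.ik(p,[np.pi,0,y]);print(None if q is None else np.round(q,2))
E
```

```text
[0.51612475 0.04708343] 0.4411305704579668
[ 0.55  0.17 -0.36  0.   -1.04  0.91]
[ 0.55  0.3  -0.5   0.   -0.77  0.91]
[ 0.28  0.29 -0.52  0.   -0.76  1.19]
[ 0.87  0.39 -0.23  0.   -0.95  0.5 ]
[ 0.64  0.27 -0.13  0.   -1.17  0.03]
[ 0.89  0.4  -0.21  0.   -0.96  0.49]
```

```bash
python3 - <<'E'
from h import *
y=np.array([.1028,.9947]);o=[np.pi,0,-.103];c=np.array([.518,.047])
manip.move_gripper(0.0,20)
a=c+y*.056
manip.move_to([*a,.2],o)
print(manip.move_linear([*a,.083],rate=.08,contact_N=8))
manip.dwell(.2)
e=a-y*.17
print(manip.move_linear([*e,.083],rate=.04,contact_N=18))
s=manip.state();print(s["time_s"],s["ee_pos"],s["wrist_force"],(np.array(s["ee_pos"])[:2]-c)@y)
manip.dwell(.4);print(manip.state()["wrist_force"])
for n in("top","scene"):
    cv2.imwrite(f"pics/{n}1.png",imaging.grab_frame(n)[130:300,180:380,::-1].repeat(3,0).repeat(3,1))
E
```

```text
False
True
9.4417 [0.51643661 0.02808346 0.08304398] [-3.60857501 10.29810945  1.78905096] -0.018976997303067105
[-3.02533856  9.39088463  2.74051473]
```

View pics/scene1.png

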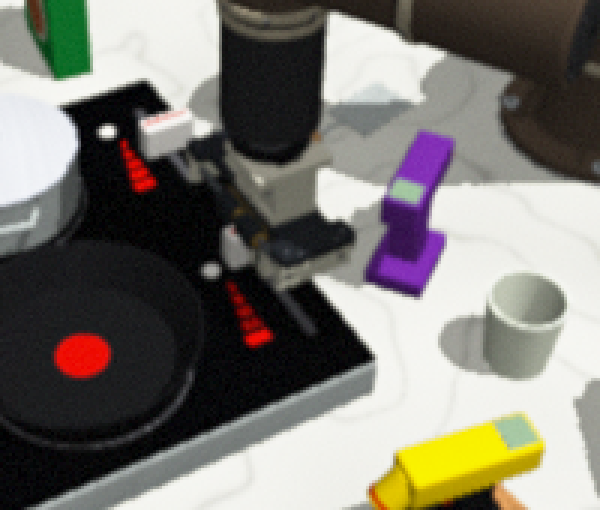

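The scene crop shows the selector pushed up next to its white dot. The steady 10 N and the position (about -4 mm in y) match the stop. Next is the thermometer.

```bash
python3 - <<'E'
from h import *
p=np.array(manip.state()["ee_pos"])
manip.move_linear(p+[.0015,.015,0],rate=.08);manip.move_linear(p+[.0015,.015,.15],rate=.15)
manip.move_gripper(.088)
t=[.5373,.3433];o=[np.pi,0,-.20]
manip.move_to([*t,.24],o)
for n in("top","scene"):
    im=imaging.grab_frame(n)
    cv2.imwrite(f"pics/{n}2.png",im[130:300,180:380,::-1].repeat(3,0).repeat(3,1))
print(manip.move_linear([*t,.127],rate=.06,contact_N=8))
manip.move_gripper(0.02,30)
s=manip.state();print(s["time_s"],s["grip_width"],s["finger_force"],s["ee_pos"])
E
```

```text
False
16.9833 0.04004661797084079 29.560479819774628 [0.53724159 0.34342794 0.12699398]
```

View pics/top2.png

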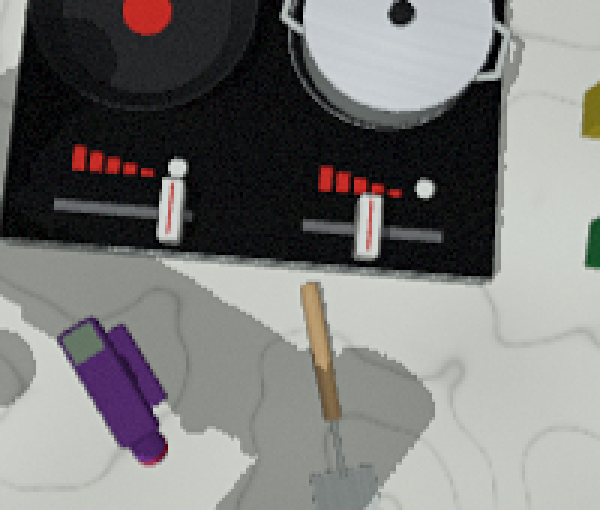

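The top crop (600×510 px) shows the left selector at (171,210), at the dot end of its slot, and the right selector unmoved at (368,227). The grip width reads 40 mm, so the thermometer is held.

```bash
cat > aim.py <<'E'
from h import *
p=np.array(manip.state()["ee_pos"])
manip.move_linear(p+[0,0,.14],rate=.1)
spot=np.array([.724,.0244,.062]);d=.205;f=-.9
g=.0822+d*.7071
t=[spot[0]-g*np.cos(f),spot[1]-g*np.sin(f)];zu=spot[2]+d*.7071-.0928
manip.move_to([*t,zu+.123],[np.pi,0,f])
manip.dwell(.3)
ms={}
for n in("top","scene"):
    im=imaging.grab_frame(n)
    r=imaging.regions_of("thermo",n);px=proj(n,[*t,zu+.08])[0]
    r=min(r,key=lambda r:np.hypot(*(np.array(r["location"])-px)));print(n,r["location"],px,r["score"])
    cv2.imwrite(f"pics/{n}3.png",im[90:280,130:390,::-1].repeat(3,0).repeat(3,1))
    print("proj lens,spot",proj(n,[[t[0]+.0822*np.cos(f),t[1]+.0822*np.sin(f),zu+.0928],spot]).round(1))
s=manip.state();print(s["time_s"],s["grip_width"],s["finger_force"],s["ee_pos"],t,zu)
E
python3 aim.py
```

```text
top [171.3, 153.4] [157.22167425 168.83802019] 0.64
proj lens,spot [[180.8 148.5]
 [228.3 133.3]]
scene [289.1, 247.7] [288.30336344 233.87274557] 0.68
proj lens,spot [[256.6 223.1]
 [206.7 248.1]]
19.6833 0.04015282219130993 29.556091725826263 [0.58266203 0.20274444 0.23716616] [np.float64(0.5827978768524931), np.float64(0.2023370158198858)] 0.1141555
```

View pics/scene3.png

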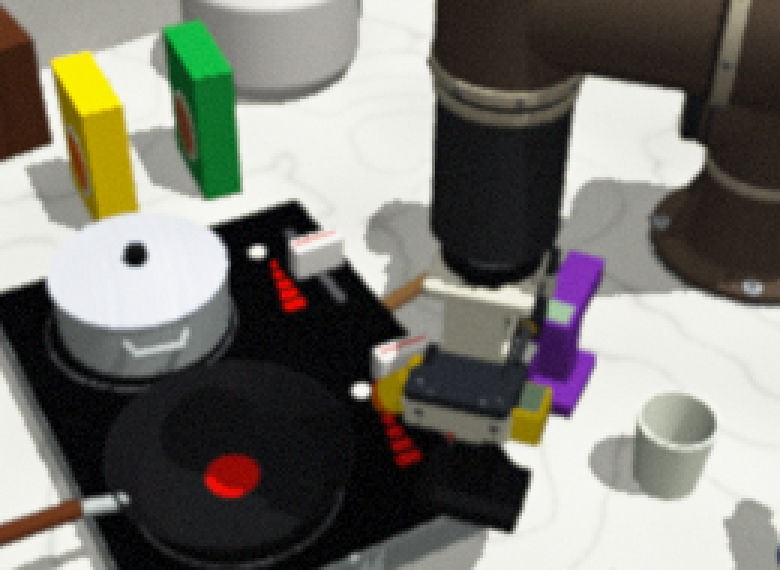

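View pics/top3.png

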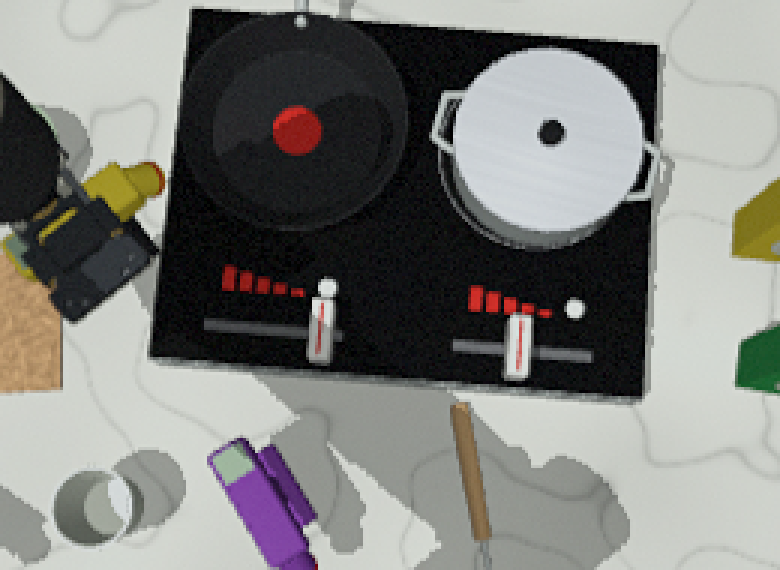

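In the scene crop the snout is at about (383,405), against a predicted (380,399). In the top crop the lens ring is at about (158,178), against (152,175). The thermometer is upright, and the aim agrees to a few mm. I'll hold it for two seconds and then place it.

```bash
python3 - <<'E'
from h import *
manip.dwell(2.3)
o=[np.pi,0,-.2];t=[.537,.354]
p=manip.state()["ee_pos"];manip.move_linear([p[0],p[1],.27],rate=.1)
manip.move_to([*t,.26],o)
manip.move_linear([*t,.145],rate=.08);manip.dwell(.2)
print(manip.move_linear([*t,.124],rate=.015,contact_N=4))
print(manip.state()["ee_pos"])
manip.dwell(.2);manip.move_gripper(.06);manip.dwell(.2);manip.move_gripper(.088)
p=manip.state()["ee_pos"];manip.move_linear([*p[:2],.25],rate=.08)
manip.move_to([.35,.45,.35],o);manip.dwell(.5)
print(manip.state()["time_s"])
for n in("top","scene"):cv2.imwrite(f"pics/{n}4.png",cv2.resize(imaging.grab_frame(n)[:,:,::-1],(800,600)))
E
sed -i 's/(207,248))):/(207,248))):/' m.py; timeout 100 python3 m.py | egrep -v "dot|init|sl|^mat"
```

```text
True
[0.53685663 0.35406997 0.12687533]
30.8417
spot top [228.42857143 133.16256158] 203 [0.7243 0.024  0.062 ]
spot scene [207.00469484 248.02347418] 213 [0.7232 0.0246 0.062 ]
th top [116.2, 192.6] 0.74 1381
th scene [335.1, 297.5] 0.81 2136
fit both (array([ 0.53707425,  0.35333181, -0.2182284 ]), np.float64(0.11098586700814891))
top (array([ 0.53799862,  0.35382031, -0.22276499]), np.float64(0.06434382587213018))
scene (array([ 0.53653925,  0.35288694, -0.21956777]), np.float64(0.04429389733421459))
((0.538006603717804, 0.3540440797805786), (0.15011310577392578, 0.14716699719429016), 1.998923659324646)
((0.5379793047904968, 0.35487645864486694), (0.15387257933616638, 0.1517084389925003), 1.9745805263519287)
```

View pics/scene4.png

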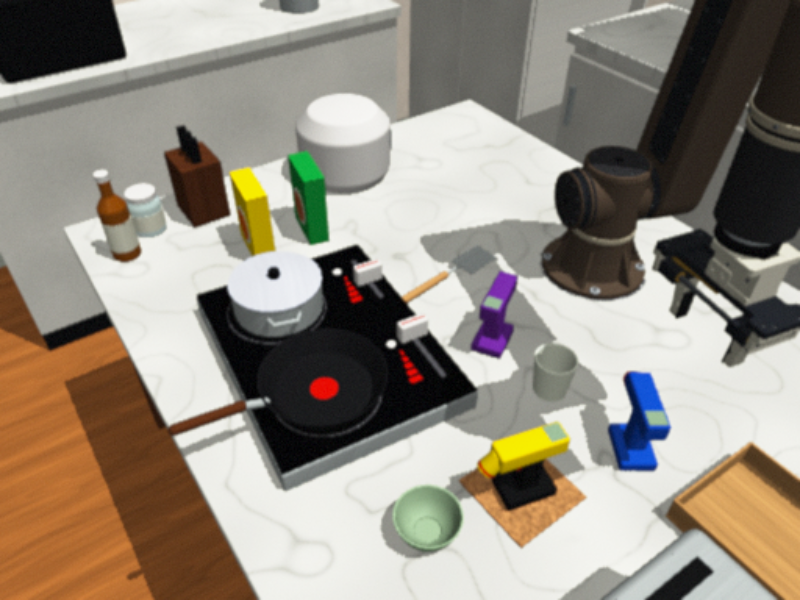

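The picture shows the thermometer upright on the middle of the mat at (522,480), the left selector at its dot at (412,327), and everything else unmoved.

```bash
python3 -c "
from cell import manip
print(manip.hand_in())"
```

```text
the job is handed in; nothing more can be done
None
```

The job is handed in: the left (frying pan) selector is at its off stop, the thermometer was held on the red spot from about 20 cm for over two seconds, and it now stands upright within about 2 mm of the mat's centre; the hand-in call returned no verdict.

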